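Flip open both pipette-tip boxes

TASK

Get the two pipette-tip boxes (the tall one and the low one, with tips showing through the lids) ready for pipetting: with a fingertip under the thumb tab, flip each lid up and over past its balance point, so that it stays leaning back fully open by itself; either box may come first. Only touch them gently: do not pinch the lids or press hard, do not lift the boxes or push them out of place, keep the flat slide box shut, and leave everything else on the bench as it stands.

Things in the scene. Friction and masses are not known exactly. Their poses are not given: they have to be found in the camera images.
- tall_box: The tall pipette-tip box, loose on the bench: 85 mm deep (x) x 122 mm wide (y), 75 mm high to the rim of its body and 108 mm with the lid shut, about 365 g (varies by a quarter); purple body, frosted see-through lid with the rows of tips showing inside. Origin at the centre of its underside, z up, +x from the front (thumb tab) to the rear (hinge).
- tall_box_tab (a point): Middle of the lower outer edge of the thumb tab of the tall box's lid; moves with the lid. The tab is 10 mm deep, 40 mm wide and 3 mm thick, level with the rim (75 mm up when shut), with open space under it, and juts out from the middle of the box's front; the lid's front wall begins 10 mm behind this edge and the body's front wall 12 mm behind it.
- tall_box_hinge (a point): Middle of the hinge line of the tall box, on its rear top edge (75 mm up, 42.5 mm behind the box's centre); the line runs along the box's y. The tab's edge swings about it at a radius of 95 mm.
- tall_box_lid (a joint): Angle of the tall box's lid: 0 shut, 1.95 fully open, leaning back against its stop. Light (about 40 g) and free-swinging, no latch: its balance point is near 1.1 rad: let go below that it falls shut, let go beyond it falls back open by itself.
- low_box: The low pipette-tip box, loose on the bench: 85 mm deep (x) x 122 mm wide (y), 50 mm high to the rim of its body and 74 mm with the lid shut, about 275 g (varies by a quarter); purple body, frosted see-through lid with the rows of tips showing inside. Origin at the centre of its underside, z up, +x from the front (thumb tab) to the rear (hinge).
- low_box_tab (a point): Middle of the lower outer edge of the thumb tab of the low box's lid; moves with the lid. The tab is 10 mm deep, 40 mm wide and 3 mm thick, level with the rim (50 mm up when shut), with open space under it, and juts out from the middle of the box's front; the lid's front wall begins 10 mm behind this edge and the body's front wall 12 mm behind it.
- low_box_hinge (a point): Middle of the hinge line of the low box, on its rear top edge (50 mm up, 42.5 mm behind the box's centre); the line runs along the box's y. The tab's edge swings about it at a radius of 95 mm.
- low_box_lid (a joint): Angle of the low box's lid: 0 shut, 1.95 fully open, leaning back against its stop. Light (about 40 g) and free-swinging, no latch: its balance point is near 1.2 rad: let go below that it falls shut, let go beyond it falls back open by itself.
- slide_box: Flat microscope-slide box with the same kind of hinged lid and tab, 83 x 98 x 35 mm high; not to be opened or moved. Origin at the centre of its underside.
- slide_box_lid (a joint): Lid angle of the slide box, 0 shut.
- vial_a_mid (a point): Small capped glass vial standing between two boxes, diameter 22 mm, height 45 mm; its centre. Bystander.
- vial_b_mid (a point): Second such vial, in the other gap between boxes; its centre. Bystander.
- marker_mid (a point): Marker pen lying on the bench in front of the boxes, 130 mm long, 19 mm high; its centre. Bystander.
- pipette_mid (a point): Pipette lying on the bench in front of the boxes, 260 mm long, 30 mm high; its centre. Bystander.
- tube_rack_mid (a point): Purple micro-tube rack, 68 x 124 x 40 mm with tube caps to 49 mm, to the right of the boxes; its centre. Bystander.
- beaker_mid (a point): Glass beaker, diameter 68 mm, height 90 mm, to the left of the boxes; its centre. Bystander.

How it is judged:
By the outcome, as a careful person would: the job done as asked, in the order asked, and still so for the second after the job is handed in, with the robot touching nothing.
It also fails if it takes over 67 s, if anything falls off the work surface, if the arm or the gripper's body presses on something with over 40 N, if the wrist force passes 120 N, or if a joint passes its speed limit or range.

ROBOT

A 6-joint arm with a two-finger parallel gripper is mounted at the origin on the work surface. World frame = base frame: x ahead of the robot, y to its left, z up, the work surface at z = 0. Lengths are in m, angles in degrees, forces in N, time in s.
With the tool pointing down it reaches from about 0.325 to 0.75 m from the base axis. Payload 7.6 kg.
Tool frame: the origin (TCP) lies where the fingers leave the gripper's body, on its centre line; the fingertips stand 73 mm ahead of it and the grasp point (between the pads) lies 54 mm ahead of it; z points along the fingers, y is the line along which they close (so a half turn about z gives the same grasp; the last joint's range is limited). The gripper opens to 85 mm and grips with 20 to 120 N. Pads are 22 mm wide; open, the fingers measure 114 mm over their backs; the gripper's body (76 mm by 85 mm) begins 54 mm behind the grasp point. The pads swing forward as they close: fully open they stand 13 mm farther back than shut.
Start: joints at [64.383, 2.991, 80.254, -0, 96.75, -4.028], TCP at [0.193, 0.488, 0.304] pointing down, gripper open.
Joint ranges: [-166.34, 166.34], [-52.06, 124.39], [6.96, 135.62], [-60.46, 240.46], [14.63, 156.25], [-167.68, 167.68]. Speed limits (degrees/s): [147.25, 147.25, 172.46, 180, 180, 180].

INTERFACE

Orientations are given as a 3x3 rotation matrix whose columns are the frame's x, y, z axes.
In Python, from workcell import ctrl gives the robot as it stands. Calls block until the motion is done:
- ctrl.move_ptp(position, orientation): joint-space move of the TCP to a pose.
- ctrl.move_straight(position, attitude=None, vel=0.15): straight line of the TCP; attitude=None keeps the orientation; vel is the mean speed in m/s.
- ctrl.set_joints(angles): joint-space move.
- ctrl.move_gripper(opening, grasp_force=None): opening from 0.0 (shut) to 1.0 (fully open); grasp_force is the grip in N (None keeps the last); returns when the fingers have stopped.
- ctrl.pause(seconds).
- ctrl.solve_ik(position, orientation): joint angles nearest the present ones, or None.
- ctrl.observe(): the state.
- ctrl.get_image(name): name is "scene" or "side" or "wrist"; returns the picture (384x512x3 uint8, red, green, blue); there is no depth.
- ctrl.get_calibration(name): a dict with "K" (3x3 intrinsics, pixels), "R" (3x3) and "t" (3): a world point X has camera coordinates R X + t. Camera axes: x right, y down, z forward; pixel columns grow to the right and rows downward; lengths in m; the calibration is good to about 2 mm. A picture is of the moment at which its call begins: read the wrist's pose just before it. get_calibration takes no time and is no camera call; for the wrist camera it gives the pose at the moment of the call.
A pose or a line that the arm cannot do raises ctrl.IKError and nothing moves.
- ctrl.finish_job(): hands the job in; it is judged then, once.
The state is a dict: "t": time; "q": joint angles; "qvel": joint speeds; "joint_torque": joint torques, N m; "position": TCP position; "ee_rot": TCP orientation; "ft_force": force on the tool from outside, world axes, zero at the start; "ft_torque": the same for the moment, N m; "gripper_width": opening from 0.0 (shut) to 1.0 (fully open); "grip_force": force on a finger pad.
Only numpy, scipy, OpenCV 4.12 (cv2) and the standard library are available. Lean on these libraries where they do the work, as an engineer would, in place of code of your own. Each camera call takes 0.05 s, during which the arm holds its last target. There are 200 camera calls.

## Working session

There is one attempt and no reset: what is moved stays moved. The work goes in short steps, each a Python script; the robot and the scene stay as the last script left them, time stands still between calls to the robot, and variables do not carry over. Pictures are saved under pics/ and viewed, at most 10 in all, crops included, and the job is handed in when it is done.

```bash
ls; mkdir -p pics
python3 - <<'E'
from workcell import ctrl
import cv2,numpy as np
for n in ("scene","side"):
    im=ctrl.get_image(n); cv2.imwrite(f"pics/{n}0.png",cv2.resize(im[...,::-1],(800,600),interpolation=cv2.INTER_CUBIC)); cv2.imwrite(f"{n}.png",im[...,::-1])
    c=ctrl.get_calibration(n); print(n,c["K"].round(1).tolist(),c["R"].round(3).tolist(),(-c["R"].T@c["t"]).round(3))
print(ctrl.observe()["t"])
E
```

```text
pics
scene [[476.5, 0.0, 255.4], [0.0, 476.5, 187.2], [0.0, 0.0, 1.0]] [[0.496, 0.868, -0.013], [0.746, -0.434, -0.505], [-0.444, 0.241, -0.863]] [ 1.163 -0.33   1.232]
side [[389.5, 0.0, 251.5], [0.0, 389.5, 187.9], [0.0, 0.0, 1.0]] [[0.999, -0.035, 0.006], [-0.016, -0.605, -0.796], [0.031, 0.795, -0.606]] [ 0.498 -0.927  0.791]
0.1
```

View pics/scene0.png

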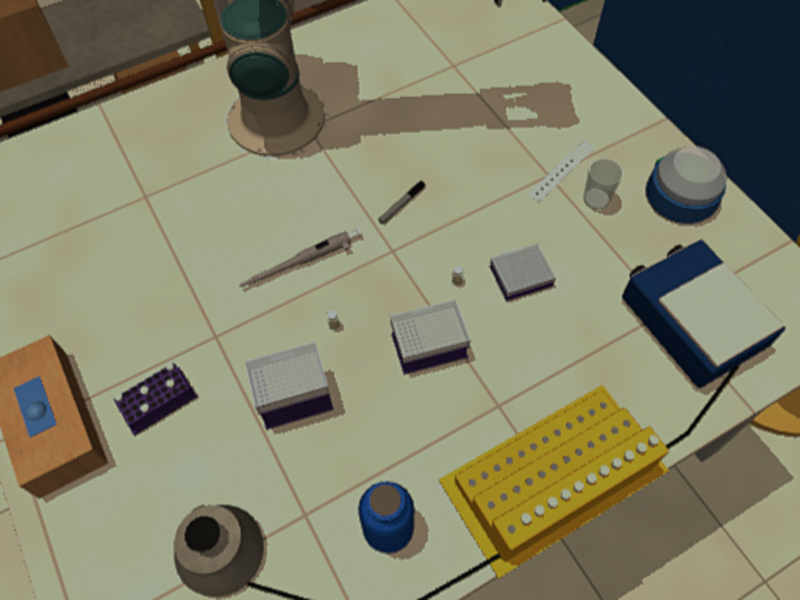

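View pics/side0.png

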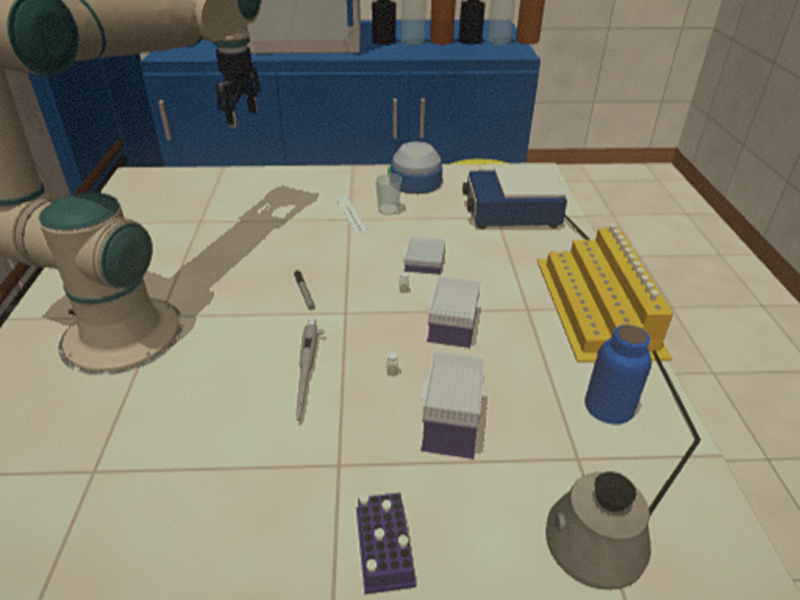

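Tall box at scene (288,380) / side (453,405). Low box at scene (430,335) / side (454,310). The slide box is furthest left at scene (522,270). The tabs face the robot and are hidden in the scene view. I'll get rough positions, then look with the wrist camera.

```bash
cat > h.py <<'E'
from workcell import ctrl
import cv2,numpy as np
def ray(c,u,v):
    d=c["R"].T@np.linalg.solve(c["K"],[u,v,1.]); return -c["R"].T@c["t"],d
def onz(c,u,v,z):
    o,d=ray(c,u,v); return o+d*(z-o[2])/d[2]
def proj(c,X):
    p=c["K"]@(c["R"]@np.asarray(X,float)+c["t"]); return p[:2]/p[2]
DOWN=np.array([[1,0,0],[0,-1,0],[0,0,-1.]])
E
python3 - <<'E'
from h import *
k=1.5625
c=ctrl.get_calibration("scene"); s=ctrl.get_calibration("side")
for n,p,q,z in(("tall",(287,371),(455,387),.108),("low",(429,325),(456,297),.074),("vialA",(332,315),(392,356),.045),("vialB",(457,270),(404,276),.045),("pip1",(242,287),(301,418),.01),("pip2",(360,235),(312,322),.01),("mk1",(381,220),(311,307),.01),("mk2",(424,184),(298,272),.01)):
    print(n,onz(c,p[0]/k,p[1]/k,z).round(3),onz(s,q[0]/k,q[1]/k,z).round(3))
R=ctrl.observe()["ee_rot"];print(R.round(3).tolist())
w=ctrl.get_calibration("wrist");o=ctrl.observe()
print(w["K"].round(0).tolist(),(o["ee_rot"].T@(-w["R"].T@w["t"]-o["position"])).round(3),(o["ee_rot"].T@w["R"].T).round(3).tolist())
E
```

```text
tall [ 0.621 -0.251  0.108] [ 0.621 -0.27   0.108]
low [0.65  0.006 0.074] [0.657 0.001 0.074]
vialA [ 0.531 -0.128  0.045] [ 0.529 -0.131  0.045]
vialB [0.564 0.12  0.045] [0.562 0.113 0.045]
pip1 [ 0.372 -0.243  0.01 ] [ 0.373 -0.24   0.01 ]
pip2 [0.379 0.01  0.01 ] [0.374 0.01  0.01 ]
mk1 [0.368 0.064 0.01 ] [0.368 0.058 0.01 ]
mk2 [0.333 0.185 0.01 ] [0.33  0.184 0.01 ]
[[-0.93, 0.368, -0.001], [0.368, 0.93, -0.001], [0.0, -0.001, -1.0]]
[[294.0, 0.0, 255.0], [0.0, 294.0, 190.0], [0.0, 0.0, 1.0]] [ 0.075 -0.    -0.071] [[-0.001, -0.956, -0.294], [1.0, -0.001, -0.0], [-0.0, -0.294, 0.956]]
```

Run:
```python
from h import *
R=np.array([[-1,0,0],[0,1,0],[0,0,-1.]])
ctrl.move_ptp([0.47,-0.13,0.36],R)
c=ctrl.get_calibration("wrist"); im=ctrl.get_image("wrist"); np.savez("w1.npz",im=im,**{k:np.asarray(c[k]) for k in("K","R","t")})
cv2.imwrite("pics/w1.png",cv2.resize(im[...,::-1],(800,600),interpolation=cv2.INTER_CUBIC))
print(ctrl.observe()["t"],ctrl.observe()["q"])
def P(a,yaw=0,flip=1):
    a=np.radians(a);s,c=np.sin(a),np.cos(a)
    z=np.array([c,0,-s]);x=flip*np.array([s,0,c]);return np.c_[x,np.cross(z,x),z]
for flip in(1,-1):
  for a in(15,30,45):
    for tip in([.568,-.26,.05],[.597,0,.03],[.66,-.26,.17],[.69,0,.15]):
        r=P(a,0,flip); q=ctrl.solve_ik(np.array(tip)-.073*r[:,2],r); print(flip,a,tip,None if q is None else np.round(q,0))
```

```text
2.5667 [-1.97291700e+01 -3.43391531e+00  8.03325658e+01  5.21373882e-03
  1.03108011e+02 -1.09786050e+02]
1 15 [0.568, -0.26, 0.05] [-47.  18. 116. 111.  49. -46.]
1 15 [0.597, 0, 0.03] [ -7.  14. 126. 169.  35. -83.]
1 15 [0.66, -0.26, 0.17] [-38.  11. 105.  99.  37. -23.]
1 15 [0.69, 0, 0.15] [ -5.   6. 113. 161.  15. -73.]
1 30 [0.568, -0.26, 0.05] [-44.  10. 114.  83.  37. -17.]
1 30 [0.597, 0, 0.03] None
1 30 [0.66, -0.26, 0.17] [-36.   8.  99.  62.  36.  13.]
1 30 [0.69, 0, 0.15] None
1 45 [0.568, -0.26, 0.05] [-40.   8. 108.  48.  38.  18.]
1 45 [0.597, 0, 0.03] [ -5.   2. 117.  13.  17.  74.]
1 45 [0.66, -0.26, 0.17] [-33.   9.  90.  33.  46.  41.]
1 45 [0.69, 0, 0.15] [-4.  5. 98.  6. 33. 82.]
-1 15 [0.568, -0.26, 0.05] [-47.  18. 116. 111.  49. 134.]
-1 15 [0.597, 0, 0.03] [ -7.  14. 126. 169.  35.  97.]
-1 15 [0.66, -0.26, 0.17] [-38.  11. 105.  99.  37. 157.]
-1 15 [0.69, 0, 0.15] [ -5.   6. 113. 161.  15. 107.]
-1 30 [0.568, -0.26, 0.05] [-44.  10. 114.  83.  37. 163.]
-1 30 [0.597, 0, 0.03] None
-1 30 [0.66, -0.26, 0.17] [ -36.    8.   99.   62.   36. -167.]
-1 30 [0.69, 0, 0.15] None
-1 45 [0.568, -0.26, 0.05] [ -40.    8.  108.   48.   38. -162.]
-1 45 [0.597, 0, 0.03] [  -5.    2.  117.   13.   17. -106.]
-1 45 [0.66, -0.26, 0.17] [ -33.    9.   90.   33.   46. -139.]
-1 45 [0.69, 0, 0.15] [ -4.   5.  98.   6.  33. -98.]
```

View pics/w1.png

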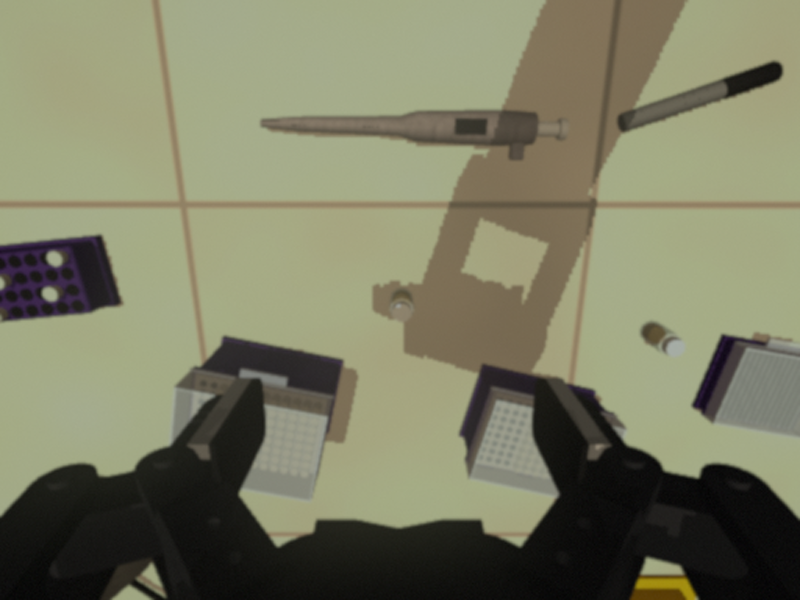

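Wrist view: the front faces of both boxes are visible. The tall box's tab is at (263,378), but the low box's tab is hidden by a finger. I'll close the gripper and shift forward so both tabs are clear.

Run:
```python
from h import *
R=np.array([[-1,0,0],[0,1,0],[0,0,-1.]])
ctrl.move_gripper(0.0,20)
ctrl.move_ptp([0.575,-0.13,0.33],R)
c=ctrl.get_calibration("wrist"); im=ctrl.get_image("wrist"); np.savez("w2.npz",im=im,**{k:np.asarray(c[k]) for k in("K","R","t")})
cr=im[60:300,20:500]; cv2.imwrite("pics/w2.png",cv2.resize(cr[...,::-1],(800,400),interpolation=cv2.INTER_CUBIC))
print(ctrl.observe()["t"])
```

```text
3.9
```

View pics/w2.png

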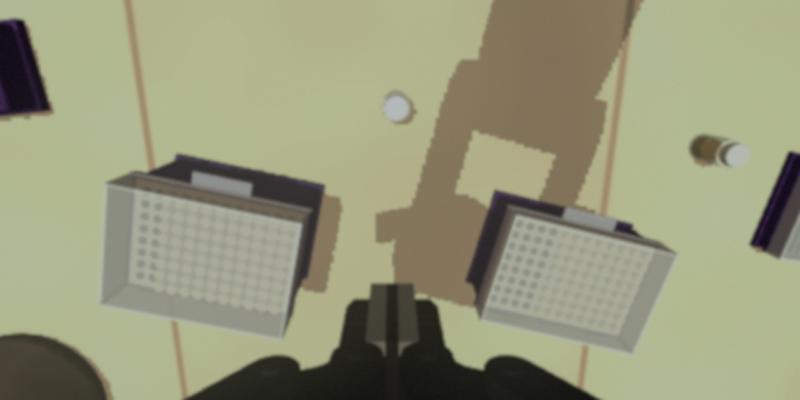

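Tall tab outer edge runs from crop (193,173) to (252,183). Low tab edge runs from (567,207) to (617,217). The lid-top corners are also visible and give the yaw and centre as a check.

Run:
```python
from h import *
c=dict(np.load("w2.npz"))
f=lambda p,z:onz(c,p[0]/1.66667+20,p[1]/1.66667+60,z)
print("cam",(-c["R"].T@c["t"]).round(3))
for n,tab,co,z,zt in(("tall",[(193,173),(252,183)],[(106,183),(313,211),(283,338),(100,303)],.075,.108),("low",[(567,207),(617,217)],[(511,205),(676,254),(633,353),(480,319)],.05,.074)):
    t=[f(p,z) for p in tab]; k=np.array([f(p,zt) for p in co])
    print(n,"tab",np.round(t,4).tolist(),"w",np.linalg.norm(t[0]-t[1]).round(4),"mid",np.mean(t,0).round(4))
    print(" corners",k[:,:2].round(4).tolist(),"sides",np.linalg.norm(k-np.roll(k,-1,0),axis=1).round(3),"ctr",k.mean(0).round(4))
    e=[(b-a)/np.linalg.norm(b-a) for a,b in((k[0],k[1]),(k[3],k[2]),(t[0],t[1]))]
    print(" yaw",[np.degrees(np.arctan2(-v[0],v[1])).round(1) for v in e],[np.degrees(np.arctan2(v[1],v[0])).round(1) for v in(k[3]-k[0],k[2]-k[1])])
```

```text
cam [ 0.5  -0.13  0.4 ]
tall tab [[0.5682, -0.2641, 0.075], [0.5752, -0.2248, 0.075]] w 0.0399 mid [ 0.5717 -0.2445  0.075 ]
 corners [[0.5675, -0.3044], [0.5854, -0.1788], [0.6747, -0.2033], [0.6485, -0.3222]] sides [0.127 0.093 0.122 0.083] ctr [ 0.619  -0.2522  0.108 ]
 yaw [np.float64(-8.1), np.float64(-12.4), np.float64(-10.0)] [np.float64(-12.4), np.float64(-15.3)]
low tab [[0.5994, 0.0005, 0.05], [0.6072, 0.0387, 0.05]] w 0.039 mid [0.6033 0.0196 0.05  ]
 corners [[0.5912, -0.0474], [0.6275, 0.0729], [0.7082, 0.0538], [0.6792, -0.0642]] sides [0.126 0.083 0.122 0.09 ] ctr [0.6515 0.0038 0.074 ]
 yaw [np.float64(-16.8), np.float64(-13.8), np.float64(-11.5)] [np.float64(-10.8), np.float64(-13.3)]
```

```bash
cat >> h.py <<'E'
A=np.radians(45)
class Box:
    def __init__(s,tab,yaw):
        y=np.radians(yaw); s.tab=np.array(tab); s.u=np.array([np.cos(y),np.sin(y),0]); s.w=np.array([0,0,1.])
        z=np.cos(A)*s.u-np.sin(A)*s.w; x=np.sin(A)*s.u+np.cos(A)*s.w
        s.R=np.c_[x,np.cross(z,x),z]; s.h=s.tab+.095*s.u
    def tcp(s,corner): return corner-.073*s.R[:,2]-.011*s.R[:,0]   # corner: upper front edge of the closed tips
    def at(s,u,w): return s.tcp(s.tab+u*s.u+w*s.w)
    def arc(s,th,d=.006):
        b=max(th,A); e=s.h+.095*(-np.cos(th)*s.u+np.sin(th)*s.w)
        return s.tcp(e+d*(np.cos(b)*s.u-np.sin(b)*s.w))
tall=Box([.5717,-.2445,.075],-11.5); low=Box([.6033,.0196,.05],-14)
def ft():
    o=ctrl.observe(); return o["t"].__round__(2),o["ft_force"].round(2),o["position"].round(4)
E
cat > ap.py <<'E'
import sys
from h import *
b=globals()[sys.argv[1]]
for n,p in [("up",b.at(-.07,.07)),("pre",b.at(-.03,-.011)),("in",b.at(.006,-.011))]+[(t,b.arc(t)) for t in(0,.8,1.5)]:
    print(n,p.round(3),None if (q:=ctrl.solve_ik(p,b.R)) is None else np.round(q))
ctrl.move_ptp(b.at(-.07,.07),b.R); print(ft())
ctrl.move_straight(b.at(-.03,-.011),vel=.12); print(ft())
ctrl.move_straight(b.at(.006,-.011),vel=.05); print(ft())
w=ctrl.get_image("wrist"); s=ctrl.get_image("side"); c=ctrl.get_calibration("side")
u,v=proj(c,b.tab).astype(int); s=s[max(v-60,0):v+60,u-80:u+80]
cv2.imwrite(f"pics/in_{sys.argv[1]}.png",np.hstack([cv2.resize(w,(400,300)),cv2.resize(s,(400,300),interpolation=cv2.INTER_CUBIC)])[...,::-1])
E
python3 ap.py tall
```

```text
up [ 0.445 -0.219  0.189] [-38. -18. 120.  29.  40.  47.]
pre [ 0.484 -0.227  0.108] [-36.  -2. 117.  38.  28.  38.]
in [ 0.519 -0.234  0.108] [-34.   3. 112.  36.  27.  41.]
0 [ 0.518 -0.234  0.115] [-34.   2. 112.  35.  28.  42.]
0.8 [ 0.546 -0.239  0.183] [-32.  -0. 105.  26.  35.  53.]
1.5 [ 0.6   -0.25   0.208] [-30.   7.  95.  22.  37.  59.]
(6.18, array([-0.88, -0.26, -0.79]), array([ 0.4451, -0.2188,  0.1893]))
(7.08, array([-0.49,  0.73,  0.06]), array([ 0.4843, -0.2268,  0.1084]))
(7.95, array([ 0.08, -0.37,  0.92]), array([ 0.5192, -0.2338,  0.1076]))
```

View pics/in_tall.png

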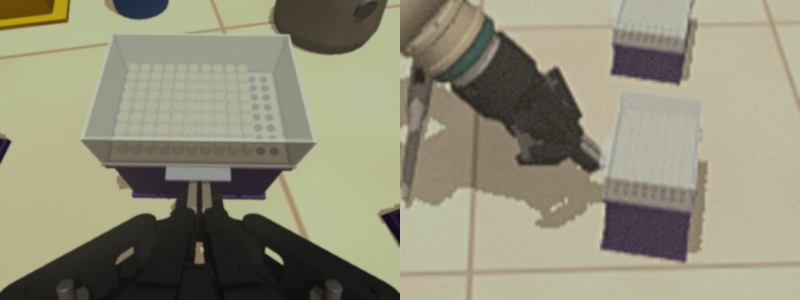

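The left picture shows the fingertips centred under the tab (200,175) and square to the box. Forces are at noise level, so I'll lift.

```bash
cat > lift.py <<'E'
import sys
from h import *
b=globals()[sys.argv[1]]
for th in np.r_[np.linspace(0,1.5,9)]:
    ctrl.move_straight(b.arc(th),vel=.06); t,f,p=ft(); print(round(th,2),t,f)
    if np.linalg.norm(f)>8: print("STOP"); break
w=ctrl.get_image("wrist"); ctrl.pause(.3); s=ctrl.get_image("side"); c=ctrl.get_calibration("side")
u,v=proj(c,b.tab).astype(int); s=s[max(v-90,0):v+60,u-80:u+120]
cv2.imwrite(f"pics/li_{sys.argv[1]}.png",np.hstack([cv2.resize(w,(400,300)),cv2.resize(s,(400,300),interpolation=cv2.INTER_CUBIC)])[...,::-1])
E
python3 lift.py tall
```

```text
0.0 8.32 [-0.41 -0.69 -0.7 ]
0.19 8.77 [ 0.15 -0.23 -0.3 ]
0.38 9.22 [-0.77 -0.9  -0.66]
0.56 9.67 [-0.6   0.49 -0.04]
0.75 10.12 [-0.79 -0.28 -0.17]
0.94 10.55 [ 0.17  0.21 -1.04]
1.12 10.97 [ 0.93  0.08 -0.53]
1.31 11.4 [-0.16  0.38 -0.34]
1.5 11.82 [-0.61 -0.38  0.09]
```

View pics/li_tall.png

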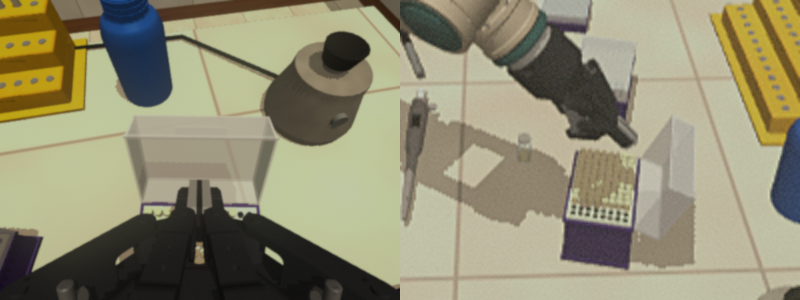

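The tall lid is leaning back fully open (side view 670,180) and the tips are clear of it. I'll retract and approach the low box.

```bash
python3 - <<'E' && python3 ap.py low
from h import *
ctrl.move_straight(tall.at(-.03,.14),vel=.2); print(ft())
E
```

```text
(13.03, array([-0.07, -0.18,  0.22]), array([ 0.4844, -0.2267,  0.2587]))
up [0.478 0.051 0.164] [  8. -18. 123. -28.  35. 129.]
pre [0.517 0.041 0.083] [  6.  -1. 119. -38.  23. 141.]
in [0.551 0.033 0.083] [  4.   4. 114. -36.  22. 137.]
0 [0.55  0.033 0.09 ] [  4.   3. 114. -35.  23. 136.]
0.8 [0.578 0.026 0.158] [  3.  -0. 108. -24.  31. 124.]
1.5 [0.632 0.013 0.183] [  1.   6.  99. -20.  33. 118.]
(14.2, array([ 0.6 , -0.42,  0.13]), array([0.4781, 0.0507, 0.1638]))
(15.1, array([-0.47,  1.17, -0.18]), array([0.5168, 0.041 , 0.0834]))
(15.97, array([ 0.32,  0.38, -0.33]), array([0.5513, 0.0325, 0.0826]))
```

View pics/in_low.png

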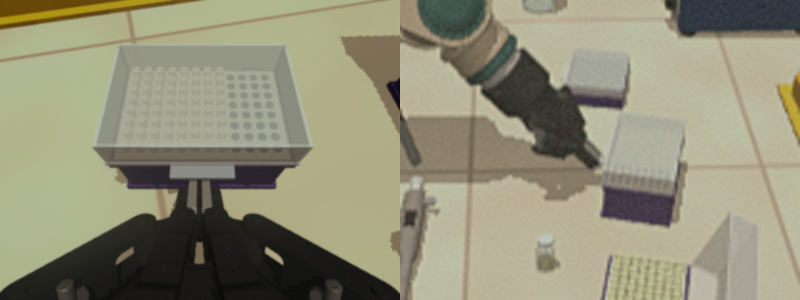

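The tips are centred under the low box's tab (202,172) and aligned, and the tall lid is still open.

```bash
python3 lift.py low
python3 - <<'E'
from h import *
ctrl.move_straight(low.at(-.06,.16),vel=.2); ctrl.pause(1.); print(ft())
s=ctrl.get_image("side")[100:320,180:400]; k=ctrl.get_image("scene")[100:290,130:380]
cv2.imwrite("pics/end.png",np.hstack([cv2.resize(s,(400,400)),cv2.resize(k,(400,400))])[...,::-1])
E
```

```text
0.0 16.33 [ 0.36  0.84 -0.16]
0.19 16.78 [-0.53 -0.45  0.32]
0.38 17.23 [-0.74  0.04 -0.14]
0.56 17.68 [-0.12  0.    0.61]
0.75 18.13 [ 0.54  0.24 -0.89]
0.94 18.57 [-0.23  0.36 -0.  ]
1.12 18.99 [0.36 0.27 0.53]
1.31 19.42 [ 0.26 -0.45  0.37]
1.5 19.84 [0.74 0.38 0.42]
(22.22, array([-0.35, -0.93,  0.41]), array([0.4875, 0.0485, 0.2539]))
```

View pics/end.png

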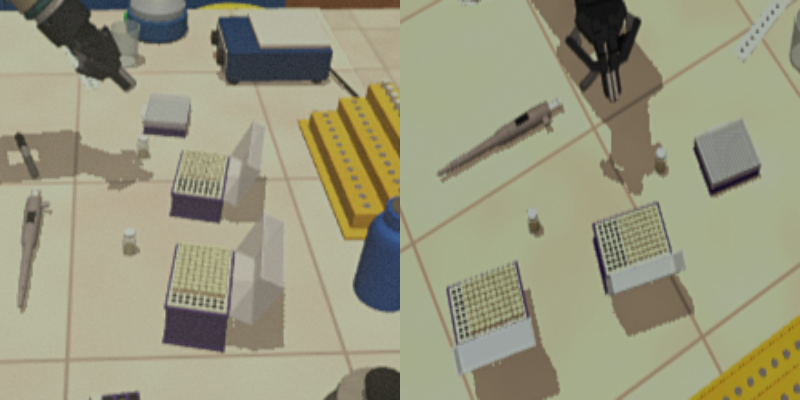

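Both lids are leaning back open, the slide box is shut, and everything else is where it was.

```bash
python3 -c "
from workcell import ctrl
print(ctrl.finish_job())"
```

```text
the job is handed in; nothing more can be done
None
```

I flipped both pipette-tip box lids fully open with a fingertip under each tab. They stayed open after the arm backed away, and I handed the job in at about 22 s. In the last pictures the slide box was shut and nothing else looked moved.

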